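# Pin back the sprung clamp arm of the tube jig

## Task

Set the sloped tube jig to its loading position: take the loose hold-back link by its orange handle and press the brass gate of its snap hook against the steel bar of the loop at the end of the blue clamp arm, until the bar is in the hook and the gate springs shut behind it. Then pull the arm back against its spring with the link, drop the ring at the link's other end fully down over the steel post with the green collar, and let go, so that the link holds the arm back. Leave the spanner, the oil bottle and the grease jar where they are.

Things in the scene. Friction and masses are not known exactly. Their poses are not given: they have to be found in the camera images.
- link: Loose steel hold-back link with an orange handle, 200 mm long, 54 wide, 0.28 kg, flat on the table at the start (z up). x runs along it to the snap hook; origin under the handle's centre, on the underside. Bars 9 to 12 mm thick, mid-plane z = 6. Ring at -x; hook x 31 to 120 mm: spine at y = +22, bend round x = 93 (inner radius 17), nose at y = -22 ending x = 88, mouth to -y.
- handle (a point): Grip point of the link's orange handle, an upright blade 50 mm long (x), 14 mm thick (y), top at z = 60 mm of the link. The point is at x = 0, y = 0, z = 34 mm of the link, axes as the link's: grip across the 14 mm, along y.
- hook_mouth (a point): Middle of the way in through the gate: x = 73, y = -22, z = 6 mm of the link, axes as the link's. The 10 mm loop bar is pressed in here towards +y (anywhere within 5 mm in x), swinging the gate in, until its centre is about 18 mm past this point: then it is clear inside the nose, and slides on in +x to the bend. Do not push it more than 22 mm past.
- hook_bend (a point): Where the centre of the loop bar lies when the hook pulls on it: x = 105, y = 0, z = 6 mm of the link, axes as the link's. The gate springs shut behind the bar once its centre is within about 7 mm of here in x.
- gate (a joint): Brass gate of the snap hook, rad: 0 shut (in line with the nose), grows as it swings inward (to +y of the link), stop at 0.8. Pivot at x = 32, y = -22 mm of the link, 8 mm thick, free end at x = 87 mm. Its spring takes 2 to 6 N at the free end.
- ring (a point): Centre of the link's ring: x = -60, y = 0, z = 6 mm of the link, axes as the link's. Hole 22 mm, outside 41 mm, 9 mm thick.
- clamp_arm (a joint): Sprung blue clamp arm of the jig, rad: 0 at rest on its stop (pad on the red tube), grows to 0.6 as its loop end is pulled down the slope, towards the post. The spring takes about 3 N at the loop to start and 6 N when pinned (about 0.35 rad). Pivot square to the board, 110 mm from the bar; rigid along its length.
- loop_bar (a point): Middle of the upright steel bar at the arm's free end, 40 mm above the board. Bar 10 mm thick, square to the board (along z), free over 24 mm either way between two straps 14 mm wide, 8 mm thick, that end 5 mm past it; opening behind it 45 mm long. y points along the arm, from pivot out to the bar. At rest it is 208 mm up the slope from the post. The hook comes from the +y side.
- post_foot (a point): Steel post's foot: centre of the top of its green collar (44 mm wide, 16 high) on the sloped board (300 x 260 mm). Axes are the board's: x up the slope, y left, z square to the board, which rises 25 degrees away from the robot (the jig turned by up to 0.3 rad). Post 12 mm thick, tip 22 mm above here. Pinned, the link lies parallel to the board, along x, ring centre 6 mm above and about 5 mm up the slope of here.
- wrench: Spanner, 180 mm, lying on the table: leave alone.
- oil: Yellow oil bottle, 52 mm wide, 150 mm high, standing; origin under its centre: leave alone.
- grease: White grease jar with black lid, 66 mm wide, 70 mm high, standing; origin under its centre: leave alone.

How it is judged (in metres and radians):
On the way:
1. the loop's bar is in the bend of the snap hook and the gate has sprung shut (x of loop_bar in the frame of link between 0.088 and 0.116 m and y of loop_bar in the frame of link between -0.02 and 0.02 m and z of loop_bar in the frame of link between -0.015 and 0.03 m and value of joint gate below 0.1 rad), for 0.1 s.
At the end, for the whole second after the job is handed in: Bar in the hook (88-116 mm along the link, within 20 mm of its axis), gate shut (< 0.10 rad); ring round the post (within 9 mm in x and y) and fully down (centre 0-13 mm above the collar); arm held back > 0.24 rad; link and arm at rest, released; the three bystanders within 30 mm of their places (all of step 1 and x of ring in the frame of post_foot between -0.009 and 0.009 m and y of ring in the frame of post_foot between -0.009 and 0.009 m and z of ring in the frame of post_foot between 0 and 0.013 m and value of joint clamp_arm above 0.24 rad and velocity of joint clamp_arm between -0.05 and 0.05 rad/s and linear speed of link below 0.02 m/s and angular speed of link below 0.2 rad/s); the robot touches nothing.
It fails at once if spanner moved more than 30 mm (distance of wrench from where it was at the start of the episode above 0.03 m).
It fails at once if oil bottle moved more than 30 mm (distance of oil from where it was at the start of the episode above 0.03 m).
It fails at once if grease jar moved more than 30 mm (distance of grease from where it was at the start of the episode above 0.03 m).
It also fails if it takes over 43 s, if anything falls off the work surface, if the arm or the gripper's body presses on something with over 40 N, if the wrist force passes 120 N, or if a joint passes its speed limit or range.

## Robot

A 6-joint arm with a two-finger parallel gripper is mounted at the origin on the work surface. World frame = base frame: x ahead of the robot, y to its left, z up, the work surface at z = 0. Lengths are in m, angles in degrees, forces in N, time in s.
With the tool pointing down it reaches from about 0.4 to 0.825 m from the base axis. Payload 7 kg.
Tool frame: the origin (TCP) lies at the centre of the arm's flange, where the gripper is bolted on; the fingertips stand 178 mm ahead of it and the grasp point (between the pads) lies 159 mm ahead of it; x points along the fingers, y is the direction in which the jaws open and shut, and the axes are right-handed (so a half turn about x gives the same grasp; the last joint's range is limited). The gripper opens to 88 mm and grips with 3 to 60 N. Pads are 19 mm wide; open, the fingers measure 130 mm over their backs; the gripper's body (78 mm by 193 mm) begins 47 mm behind the grasp point.
Start: joints at [-47.722, 20.546, 0.682, 0, -70.136, -16.507], TCP at [0.293, -0.608, 0.405] pointing down, gripper open.
Joint ranges: [-176.03, 176.03], [-82.01, 121.73], [-58.28, 71.71], [-173.87, 95.51], [-174.79, -0.11], [-173.66, 173.66]. Speed limits (degrees/s): [136.94, 136.94, 172.46, 180, 180, 180].

## Interface

Orientations are given as [roll, pitch, yaw] about the fixed x, y, z axes, in that order (R = Rz(yaw) Ry(pitch) Rx(roll)).
In Python, from plant import ctrl gives the robot as it stands. The module is installed in compiled form; this text tells all that it offers.
- The arm moves only by the shell command python3 -m inch 'ROWS'. ROWS is JSON, one flat list of numbers, 7 for each row, row after row: the shift along the tool's x, y, z in m, then the turn, a rotation vector about the tool's x, y, z in degrees, then the finger opening in m, from 0 to 0.0876. In form: [dx, dy, dz, rx, ry, rz, hand, dx, dy, dz, rx, ry, rz, hand, ...]. A call has 1 to 20 rows; each row shifts and turns the pose as measured when the row begins, along the tool's axes as they then stand; what a row does not reach is not made up. A row lasts 1/8 s, in which the tool goes at most 62.5 mm and 10.7 degrees, less where a joint would pass 70% of its speed; a pose out of reach is approached as far as the arm can. A call with a gripper value outside its range is refused whole. The fingers move at their own pace and stop on an object; the grip force is fixed at half the most. Time passes only in rows, so rows that do not move let the fingers close. It gives the time, the measured TCP pose, the force and the opening at its end, in the units of the state.
- ctrl.get_obs(): the state, without advancing time (a new reading comes with each control period).
- ctrl.snapshot(name): name is "scene" or "top"; returns a dict with "color" (384x512x3 uint8, red, green, blue), "depth" (384x512 float32, m along the optical axis (not along the pixel's ray), 0 where there is no reading), "K" (3x3 intrinsics, pixels), "k1" (the pictures are not rectified: a ray, as slopes to the right and down, at radius r is drawn at 1 + k1 r^2 times it, then the intrinsics apply), "position" and "attitude" of the camera in the world. Camera axes: x right, y up, looking along -z (the intrinsics and any distortion apply to the point x, -y, -z); pixel columns grow to the right and rows downward; lengths in m; the calibration is good to about 2 mm. A picture is of the moment at which its call begins.
- ctrl.close_job(): hands the job in, once; it reports no verdict.
The state is a dict: "clock": time; "joint_pos": joint angles; "qvel": joint speeds; "tau": joint torques, N m; "tool_pos": TCP position; "orientation": TCP orientation; "force": force on the tool from outside, world axes, zero at the start; "moment": the same for the moment, N m; "opening": finger opening in m.
Only numpy, scipy, OpenCV 4.12 (cv2) and the standard library are available. Lean on these libraries where they do the work, as an engineer would, in place of code of your own. Each camera call takes 0.05 s, during which the arm holds its last target.

## Working session

There is one attempt and no reset: what is moved stays moved. The work goes in short steps, Python scripts to look and compute and a shell command to move; the robot and the scene stay as the last step left them, time stands still between calls to the robot, and variables do not carry over. Pictures are saved under pics/ and viewed, and the job is handed in when it is done.

```bash
mkdir -p pics; ls
python3 - <<'E'
from plant import ctrl
import cv2,numpy as np
print(ctrl.get_obs())
for n in("scene","top"):
    s=ctrl.snapshot(n); cv2.imwrite(f"pics/{n}0.png",s["color"][:,:,::-1]); np.savez(f"{n}0.npz",**s)
    print(n,s["K"],s["k1"],s["position"],s["attitude"])
E
```

```text
pics
{'clock': 0.0, 'joint_pos': array([-4.77229114e+01,  2.05940397e+01,  6.34303125e-01, -2.05703594e-02,
       -7.01376702e+01, -1.65065226e+01]), 'qvel': array([-0.05663352,  0.06708   , -0.04254777,  0.00178873,  0.04112599,
        0.04698792]), 'tau': array([ 6.34924309e-04, -5.82719564e+01,  2.93068618e+01,  6.99757889e+00,
        6.84404396e-03, -1.67775456e-04]), 'tool_pos': array([ 0.29338398, -0.60769612,  0.40369565]), 'orientation': array([ 95.27965388,  89.90069171, 121.04321448]), 'force': array([-0.33644065,  0.04213467,  0.35096735]), 'moment': array([ 0.03068423, -0.01749424, -0.02608101]), 'opening': 0.0876605306276096}
scene [[375.95178222   0.         259.34374287]
 [  0.         375.95178222 189.31625355]
 [  0.           0.           1.        ]] -0.08198458278025554 [1.05096441 0.7391317  0.74005282] [ 57.18423702  -1.38602578 147.1893889 ]
top [[366.22260802   0.         255.0939912 ]
 [  0.         366.22260802 187.04223755]
 [  0.           0.           1.        ]] -0.05225642693547622 [ 0.48560173 -0.02455803  1.04654031] [  4.61983096   0.61925319 -91.46403008]
```

View pics/scene0.png

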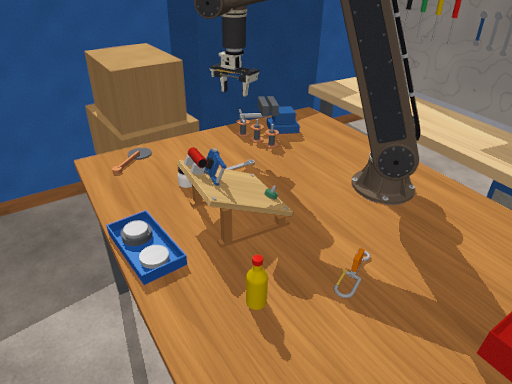

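View pics/top0.png

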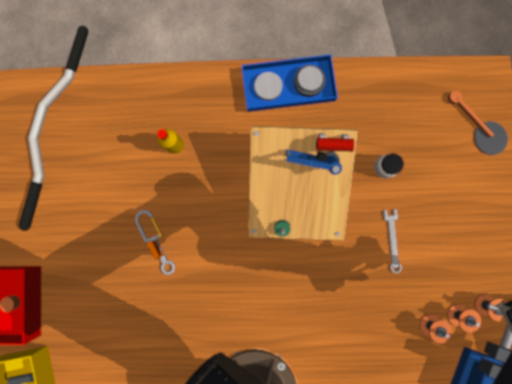

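```bash
cat > h.py <<'E'
import numpy as np,cv2
from scipy.spatial.transform import Rotation as R
def load(n): return dict(np.load(n,allow_pickle=True))
def rot(s): return R.from_euler('xyz',s["attitude"],degrees=True).as_matrix()
def ray(s,u,v):
    K=s["K"];p=np.array([(u-K[0,2])/K[0,0],(v-K[1,2])/K[1,1]]);q=p.copy()
    for _ in range(10): q=p/(1+float(s["k1"])*(q@q))
    return s["position"],rot(s)@np.array([q[0],-q[1],-1])
def pz(s,u,v,z):
    o,d=ray(s,u,v);return o+d*(z-o[2])/d[2]
def pd(s,u,v):
    o,d=ray(s,u,v);return o+d*float(s["depth"][int(round(v)),int(round(u))])
def proj(s,P):
    c=rot(s).T@(np.asarray(P)-s["position"]);q=np.array([c[0],-c[1]])/-c[2]
    q=q*(1+float(s["k1"])*(q@q));return s["K"][0,0]*q[0]+s["K"][0,2],s["K"][1,1]*q[1]+s["K"][1,2]
def tri(s1,p1,s2,p2):
    A=[];o=[]
    M=np.zeros((3,3));b=np.zeros(3)
    for s,p in((s1,p1),(s2,p2)):
        o,d=ray(s,*p);d=d/np.linalg.norm(d);Q=np.eye(3)-np.outer(d,d);M+=Q;b+=Q@o
    return np.linalg.solve(M,b)
def crop(s,f,u0,v0,u1,v1,k):
    c=s["color"][v0:v1,u0:u1,::-1];c=cv2.resize(c,None,fx=k,fy=k,interpolation=cv2.INTER_CUBIC);cv2.imwrite(f,c)
E
python3 - <<'E'
from h import *
t=load("top0.npz");s=load("scene0.npz")
crop(t,"pics/t_link.png",120,195,190,285,6)
crop(t,"pics/t_jig.png",240,115,370,250,4)
crop(s,"pics/s_jig.png",165,135,305,245,5)
crop(s,"pics/s_link.png",320,235,390,305,6)
for n,u,v in(("table",200,300),("table",380,320),("board",265,150),("board",335,220),("board",265,215),("board",300,220),("collar",282,228),("loop",290,155),("red",335,144)):print(n,u,v,pd(t,u,v).round(4))
E
```

```text
table 200 300 [ 0.2546  0.1484 -0.0026]
table 380 320 [ 0.1859 -0.3572 -0.001 ]
board 265 150 [ 0.6489 -0.0435  0.1541]
board 335 220 [ 0.4714 -0.225   0.075 ]
board 265 215 [ 0.4895 -0.0403  0.0788]
board 300 220 [ 0.4739 -0.1327  0.0726]
collar 282 228 [ 0.4543 -0.0839  0.0807]
loop 290 155 [ 0.6274 -0.1007  0.1981]
red 335 144 [ 0.6469 -0.2031  0.218 ]
```

View pics/t_link.png

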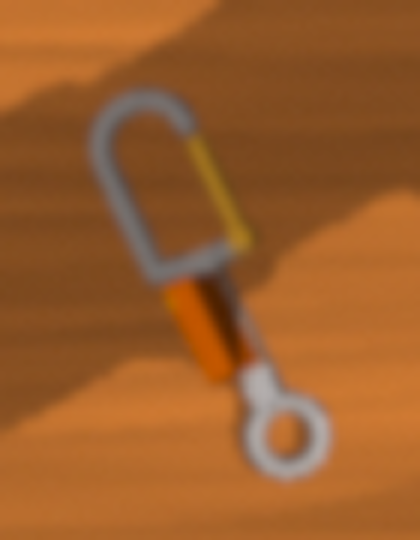

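View pics/t_jig.png

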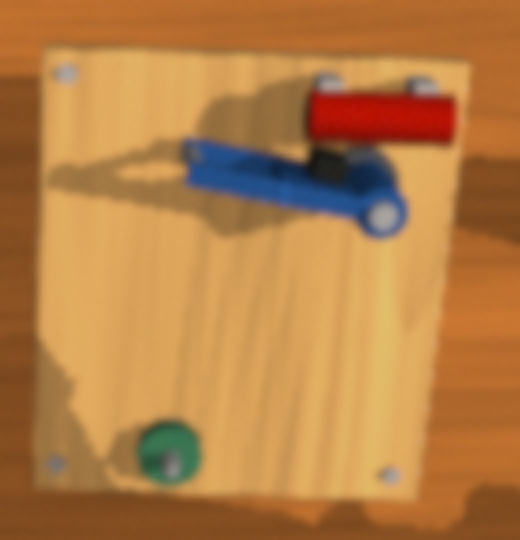

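View pics/s_jig.png

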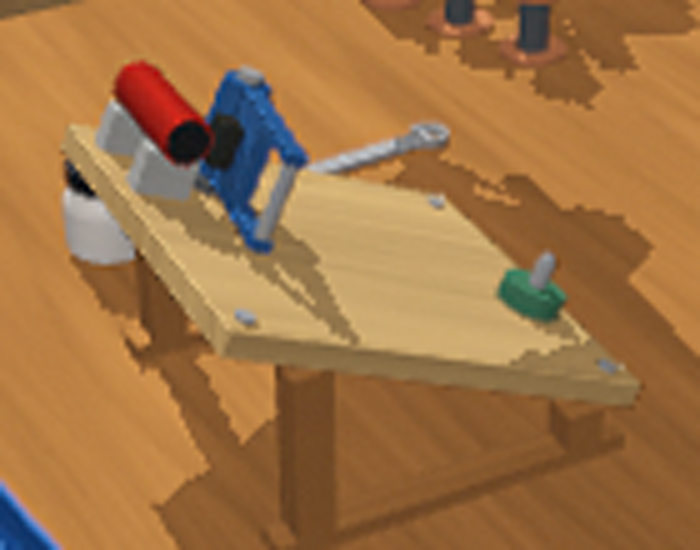

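View pics/s_link.png

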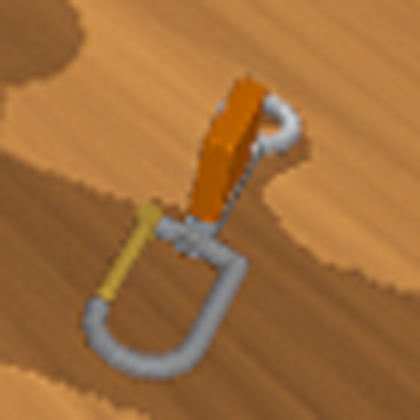

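```bash
cat >> h.py <<'E'
def board(t):
    # plane by depth in board-coloured region of the top view
    hsv=cv2.cvtColor(t["color"],cv2.COLOR_RGB2HSV)
    P=[]
    for v in range(165,236,2):
        for u in range(256,340,2):
            if v<180 and u>280: continue
            if abs(u-282)<14 and abs(v-228)<14: continue
            if t["depth"][v,u]>0:P.append(pd(t,u,v))
    P=np.array(P)
    for _ in range(4):
        A=np.c_[P[:,:2],np.ones(len(P))];c=np.linalg.lstsq(A,P[:,2],rcond=None)[0];r=P[:,2]-A@c;P=P[abs(r)<max(2*r.std(),.002)]
    return c,r.std()
def pp(s,u,v,n,h):
    o,d=ray(s,u,v);return o+d*(h-n@o)/(n@d)
E
python3 - <<'E'
from h import *
t=load("top0.npz");s=load("scene0.npz")
c,sd=board(t);n=np.array([-c[0],-c[1],1]);n/=np.linalg.norm(n);print("n",n,"slope",np.degrees(np.arccos(n[2])),"yaw",np.degrees(np.arctan2(-n[1],-n[0])),sd)
h0=n@np.array([0,0,c[2]])
C=[(43,47),(470,62),(417,497),(35,487)]
Q=[pp(t,u/4+240-.4,v/4+115-.4,n,h0) for u,v in C]
for q in Q:print(q.round(4))
for i in range(4):
    d=Q[(i+1)%4]-Q[i];print("len",np.linalg.norm(d).round(4),"yaw",np.degrees(np.arctan2(d[1],d[0])).round(2), (d/np.linalg.norm(d)).round(3))
# link
ring=pz(t,288/6+119.6,435/6+194.6,.009)
print("ring",ring)
for nm,p,z in(("bend apex",(143,90),.012),("corner spine",(153,277),.012),("gate pivot",(243,243),.012),("handle top a",(180,290),.06),("handle top b",(215,378),.06)):
    print(nm,pz(t,p[0]/6+119.6,p[1]/6+194.6,z).round(4))
print("ring s",pz(s,280/6+319.6,123/6+234.6,.009))
a=lambda p:(p[0]/5+164.6,p[1]/5+134.6)
b=lambda p:(p[0]/4+239.6,p[1]/4+114.6)
print("post tip",tri(t,b((173,457)),s,a((543,257))))
print("post tip ray top",pp(t,*b((173,457)),n,h0+.038),pp(s,*a((543,257)),n,h0+.038))
print("bar top (strap end)",tri(t,b((193,147)),s,a((293,158))))
print(pp(t,*b((193,147)),n,h0+.072),"bar visible bot scene",pp(s,*a((266,236)),n,h0+.016),"bar top scene",pp(s,*a((290,168)),n,h0+.064))
print("pivot",pp(t,*b((383,215)),n,h0+.08), pd(t,*b((383,215))), n@pd(t,*b((383,215)))-h0, "straptop h",n@pd(t,*b((225,165)))-h0)
E
```

```text
n [-0.42293734  0.02356901  0.90585237] slope 25.061671722101124 yaw -3.1896198297363654 0.0013961563930215805
[ 0.7036 -0.0093  0.177 ]
[ 0.6878 -0.2673  0.1763]
[ 0.4196 -0.252   0.0507]
[0.4332 0.0058 0.0503]
len 0.2585 yaw -93.5 [-0.061 -0.998 -0.003]
len 0.2966 yaw 176.73 [-0.904  0.052 -0.424]
len 0.2581 yaw 86.99 [ 0.052  0.999 -0.001]
len 0.299 yaw -3.18 [ 0.904 -0.05   0.424]
ring [0.3501401  0.23656884 0.009     ]
bend apex [0.5135 0.3036 0.012 ]
corner spine [0.4254 0.2992 0.012 ]
gate pivot [0.4404 0.2562 0.012 ]
handle top a [0.4221 0.2719 0.06  ]
handle top b [0.3827 0.2564 0.06  ]
ring s [0.3460851  0.24550983 0.009     ]
post tip [ 0.45121197 -0.08388647  0.09841457]
post tip ray top [ 0.45281988 -0.08459881  0.1037897 ] [ 0.45597317 -0.07437937  0.10499606]
bar top (strap end) [ 0.62811992 -0.09135659  0.21863189]
[ 0.6314443  -0.09374072  0.22496   ] bar visible bot scene [ 0.63921626 -0.09576641  0.16682116] bar top scene [ 0.62798307 -0.08456652  0.21427381]
pivot [ 0.59072439 -0.20142485  0.21758136] [ 0.59079614 -0.20154556  0.2170156 ] 0.07945431655437091 straptop h 0.013757839484710085
```

Run:
```python
from h import *
t=load("top0.npz");s=load("scene0.npz")
for P in([.7036,-.0093,.177],[.4332,.0058,.0503],[.6878,-.2673,.1763],[.4196,-.252,.0507],[.3501,.2366,.009],[.5135,.3036,.012],[.4528,-.0846,.1038],[.6314,-.0937,.225]):
    u,v=proj(s,P);print(P,"full",round(u,1),round(v,1),"jig crop",round((u-164.6)*5),round((v-134.6)*5),"link crop",round((u-319.6)*6),round((v-234.6)*6))
# depth check scene on table and same table point
for u,v in((300,300),(400,250),(210,330)):print(pd(s,u,v).round(4))
o=None
from plant import ctrl
o=ctrl.get_obs();T=R.from_euler('xyz',o["orientation"],degrees=True).as_matrix();print(T.round(3));tip=o["tool_pos"]+T[:,0]*.178
for y in(-.05,.05):print(proj(s,tip+T[:,1]*y),proj(t,tip+T[:,1]*y))
```

```text
[0.7036, -0.0093, 0.177] full 211.1 199.9 jig crop 233 326 link crop -651 -208
[0.4332, 0.0058, 0.0503] full 293.0 210.6 jig crop 642 380 link crop -160 -144
[0.6878, -0.2673, 0.1763] full 178.8 158.7 jig crop 71 121 link crop -845 -455
[0.4196, -0.252, 0.0507] full 253.0 173.4 jig crop 442 194 link crop -400 -367
[0.3501, 0.2366, 0.009] full 363.0 253.8 jig crop 992 596 link crop 261 115
[0.5135, 0.3036, 0.012] full 337.0 291.2 jig crop 862 783 link crop 104 340
[0.4528, -0.0846, 0.1038] full 272.2 184.6 jig crop 538 250 link crop -284 -300
[0.6314, -0.0937, 0.225] full 219.9 163.8 jig crop 276 146 link crop -598 -425
[ 0.6036  0.2676 -0.0011]
[ 0.2315  0.277  -0.0021]
[ 8.367e-01  2.293e-01 -7.000e-04]
[[-0.001 -0.435  0.901]
 [ 0.001  0.901  0.435]
 [-1.     0.002 -0.   ]]
(np.float64(224.7049741438247), np.float64(90.81546272957237)) (np.float64(537.8688127971902), np.float64(283.9198216646366))
(np.float64(244.26417827392893), np.float64(95.18375945943473)) (np.float64(501.2115365371949), np.float64(305.3055298058501))
```

```bash
python3 -m inch '[0,0.0435,0.0384,0,0,0,0.0876, 0,0.0435,0.0384,0,0,0,0.0876, 0,0.0435,0.0384,0,0,0,0.0876, 0,0.0435,0.0384,0,0,0,0.0876, 0,0.0435,0.0384,0,0,0,0.0876, 0,0.0435,0.0384,0,0,0,0.0876, 0,0.0435,0.0384,0,0,0,0.0876, 0,0.0435,0.0384,0,0,0,0.0876, 0,0.0435,0.0384,0,0,0,0.0876, 0,0.0435,0.0384,0,0,0,0.0876]'
python3 - <<'E'
from h import *
t=load("top0.npz")
g=lambda p,z:pz(t,p[0]/6+119.6,p[1]/6+194.6,z)
for a,b in(((97,150),(148,280)),((193,137),(243,240)),((182,286),(222,378))):
    z=.06 if a[0]==182 else .012
    A,B=g(a,z),g(b,z);d=A-B;print(A,B,np.degrees(np.arctan2(d[1],d[0])))
hs=cv2.cvtColor(t["color"],cv2.COLOR_RGB2HSV);c=t["color"].astype(int)
# ring centroid: bright grey
m=((c.max(2)-c.min(2)<45)&(c.max(2)>110)).astype(np.uint8);m[:262]=0;m[:, :155]=0;m[:,180:]=0;m[278:]=0
ys,xs=np.nonzero(m);print((xs.min()+xs.max())/2,(ys.min()+ys.max())/2,len(xs),xs.min(),xs.max(),ys.min(),ys.max())
E
```

```text
clock: 1.35
tool_pos: [0.4527, -0.0358, 0.4013]
orientation: [99.0, 89.6, 124.4]
force: [0.9, -0.7, -0.4]
opening: 0.0877
[0.48565158 0.32577007 0.012     ] [0.42401529 0.3015968  0.012     ] 21.414721464666894
[0.4907399  0.27973444 0.012     ] [0.4418044 0.2562178 0.012    ] 25.667263250292635
[0.42388337 0.27102448 0.06      ] [0.38260186 0.25323351 0.06      ] 23.31445218041825
167.5 268.0 100 161 174 262 274
```

```bash
cat >> h.py <<'E'
def T0():
    from plant import ctrl
    o=ctrl.get_obs();return o["tool_pos"],R.from_euler('xyz',o["orientation"],degrees=True).as_matrix(),o
def delta(p,M):
    q,T,o=T0()
    print("shift",(T.T@(np.asarray(p)-q)).round(4),"rotvec",R.from_matrix(T.T@M).as_rotvec(degrees=True).round(2))
def down(yaw):
    y=np.radians(yaw);X=np.array([np.cos(y),np.sin(y),0]);Z=np.array([0,0,1]);return np.c_[-Z,np.cross(Z,X),X]
E
python3 -c "
from h import *
delta([.4045,.2608,.30],down(22.5))"
```

```text
shift [0.1032 0.288  0.0836] rotvec [ 2.88 -0.07 -0.38]
```

```bash
python3 -m inch '[0.017,0.048,0.014,0.5,0,0,0.0876, 0.017,0.048,0.014,0.5,0,0,0.0876, 0.017,0.048,0.014,0.5,0,0,0.0876, 0.017,0.048,0.014,0.5,0,0,0.0876, 0.017,0.048,0.014,0.5,0,0,0.0876, 0.017,0.048,0.014,0.4,0,0,0.0876, 0,0,0,0,0,0,0.0876]'
python3 - <<'E'
from h import *
from plant import ctrl
delta([.4045,.2608,.197],down(22.5))
s=ctrl.snapshot("top");np.savez("top1.npz",**s);crop(s,"pics/t1.png",110,180,220,300,5)
E
```

```text
clock: 2.22
tool_pos: [0.4085, 0.2751, 0.298]
orientation: [87.7, 89.7, 110.4]
force: [-0.1, 0.3, 0.3]
opening: 0.0879
shift [ 0.1009 -0.0122 -0.0092] rotvec [ 0.18  0.01 -0.34]
```

View pics/t1.png

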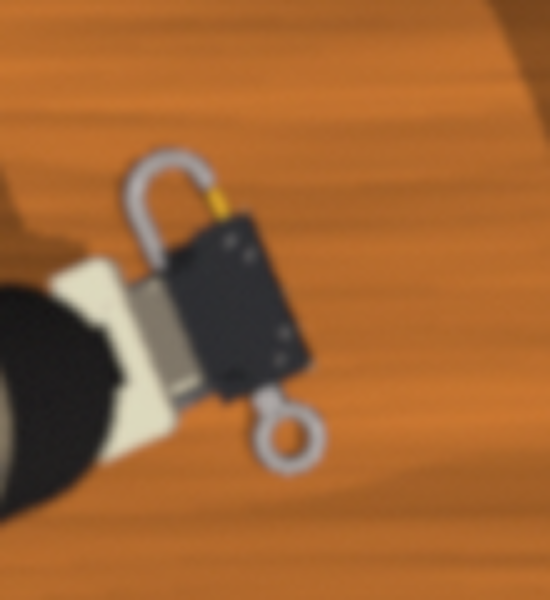

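```bash
python3 -m inch '[0.02,-0.012,-0.009,0,0,0,0.0876, 0.03,0,0,0,0,0,0.0876, 0.025,0,0,0,0,0,0.0876, 0.015,0,0,0,0,0,0.0876, 0.008,0,0,0,0,0,0.0876, 0,0,0,0,0,0,0.0876]'
python3 - <<'E'
from h import *
delta([.4045,.2608,.197],down(22.5))
E
```

```text
clock: 3.02
tool_pos: [0.4054, 0.2552, 0.1999]
orientation: [72.1, 89.6, 94.6]
force: [-0.3, 1.0, 1.0]
opening: 0.0879
shift [0.0029 0.0055 0.0013] rotvec [-0.06  0.13 -0.41]
```

```bash
python3 -m inch '[0.003,0.0055,0,0,0,0,0.0876, 0,0,0,0,0,0,0.0, 0,0,0,0,0,0,0.0, 0,0,0,0,0,0,0.0, 0,0,0,0,0,0,0.0, 0,0,0,0,0,0,0.0, 0,0,0,0,0,0,0.0]'
python3 - <<'E'
from h import *
from plant import ctrl
delta([.4045,.2608,.197],down(22.5))
s=ctrl.snapshot("top");np.savez("top2.npz",**s);crop(s,"pics/t2.png",110,180,220,300,5)
s=ctrl.snapshot("scene");np.savez("sc2.npz",**s);crop(s,"pics/s2.png",310,205,420,305,6)
E
```

```text
clock: 3.9
tool_pos: [0.4036, 0.2612, 0.1988]
orientation: [58.4, 89.4, 80.8]
force: [-0.3, -0.1, 0.3]
opening: 0.033
shift [ 0.0018 -0.0007  0.0006] rotvec [-0.04  0.32 -0.52]
```

View pics/t2.png

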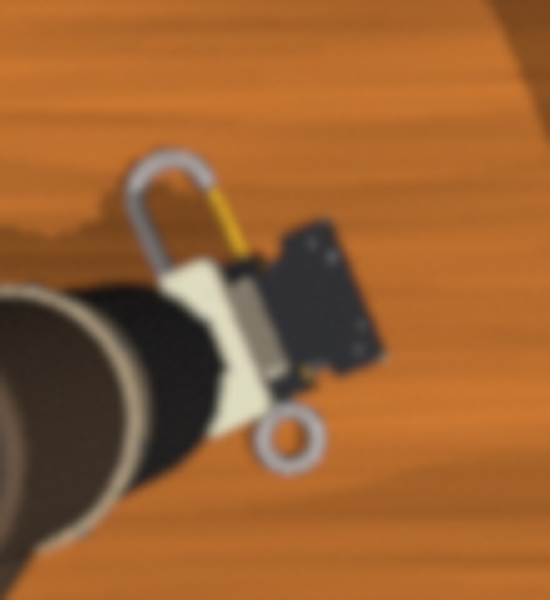

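View pics/s2.png

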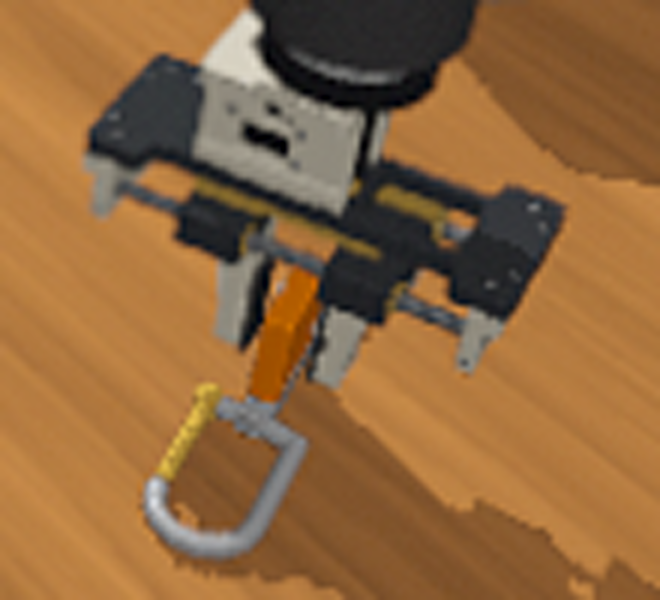

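```bash
python3 -m inch '[0.001,0,0,0,0,-0.4,0.0, 0,0,0,0,0,0,0.0, 0,0,0,0,0,0,0.0, 0,0,0,0,0,0,0.0, 0,0,0,0,0,0,0.0]'
python3 - <<'E'
from h import *
from plant import ctrl
delta([.4045,.2608,.197],down(22.5))
s=ctrl.snapshot("top");np.savez("top3.npz",**s);crop(s,"pics/t3.png",110,180,220,300,5)
E
```

```text
clock: 4.62
tool_pos: [0.4038, 0.2613, 0.1978]
orientation: [16.1, 89.6, 38.6]
force: [0.4, -0.1, 0.4]
opening: 0.014
shift [ 0.0008 -0.0007  0.0005] rotvec [-0.04  0.34 -0.1 ]
```

View pics/t3.png

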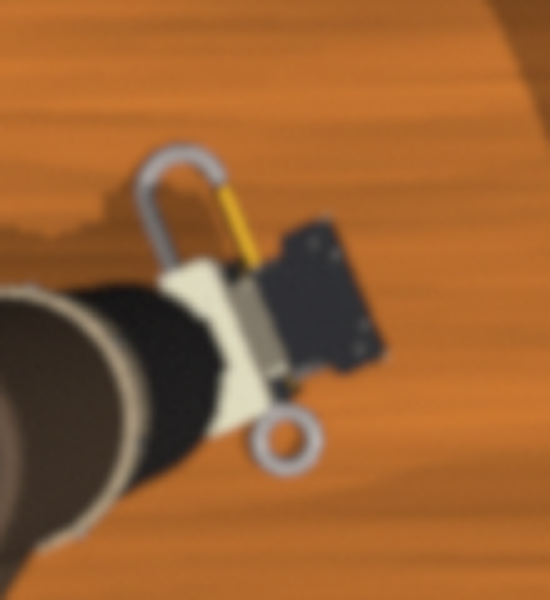

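Run:
```python
from h import *
t=load("top3.npz");q,T,o=T0()
g=lambda p,z:pz(t,p[0]/5+109.6,p[1]/5+179.6,z)
ring=g((287,440),.009);
for nm,P in(("ring",ring),("apex outer",g((180,144),.010)),("gate/nose join",g((225,185),.012)),("gate",g((256,264),.012))):
    print(nm,P.round(4),"tool",(T.T@(P-q)).round(4))
d=g((180,144),.01)-ring;print(np.degrees(np.arctan2(d[1],d[0])),np.linalg.norm(d))
# mask-based ring
c=t["color"].astype(int)
m=((c.max(2)-c.min(2)<45)&(c.max(2)>100))
m[:260]=0;m[:,:158]=0;m[:,177:]=0;m[277:]=0
ys,xs=np.nonzero(m);print(xs.min(),xs.max(),ys.min(),ys.max())
```

```text
ring [0.3488 0.2383 0.009 ] tool [ 0.1884 -0.0006 -0.0608]
apex outer [0.5168 0.298  0.01  ] tool [ 0.1885 -0.0096  0.1173]
gate/nose join [0.4929 0.2716 0.012 ] tool [ 0.1863 -0.0249  0.0852]
gate [0.4479 0.2542 0.012 ] tool [ 0.186  -0.0238  0.037 ]
19.552949365103306 0.17834174014035412
158 173 260 274
```

```bash
cat >> h.py <<'E'
def Bmat(yaw=-3.2,sl=25):
    y,a=np.radians(yaw),np.radians(sl)
    X=np.array([np.cos(a)*np.cos(y),np.cos(a)*np.sin(y),np.sin(a)]);Y=np.array([-np.sin(y),np.cos(y),0]);return np.c_[X,Y,np.cross(X,Y)]
E
python3 - <<'E'
from h import *
t=load("top0.npz");s=load("scene0.npz");B=Bmat();n=B[:,2]
c,_=board(t);
# board plane offset using mean depth
n0=np.array([-c[0],-c[1],1]);n0/=np.linalg.norm(n0);P=np.array([.55,-.12,0]);P[2]=c@[P[0],P[1],1];h0=n@P
b=lambda p:(p[0]/4+239.6,p[1]/4+114.6)
a=lambda p:(p[0]/5+164.6,p[1]/5+134.6)
tip=pp(t,*b((173,457)),n,h0+.038);foot=tip-.022*n
print("tip",tip,"foot",foot,"h0",h0)
# collar mask centroid
hs=cv2.cvtColor(t["color"],cv2.COLOR_RGB2HSV);m=((hs[...,0]>65)&(hs[...,0]<95)&(hs[...,1]>80)).astype(np.uint8);m[:200]=0
ys,xs=np.nonzero(m);print("collar px",xs.min(),xs.max(),ys.min(),ys.max());(u,v),r=cv2.minEnclosingCircle(np.c_[xs,ys].astype(np.float32));print(u,v,r)
col=pp(t,u,v,n,h0+.012);print("collar ctr in foot",(B.T@(col-foot)).round(4))
for nm,p,h in(("bar dot",(193,152),.07),("strap end",(188,160),.072),("strap c1",(190,140),.072),("strap c2",(187,185),.072),("pivot",(383,215),.080)):
    print(nm,(B.T@(pp(t,*b(p),n,h0+h)-foot)).round(4))
print("pivot depth",n@pd(t,*b((383,215)))-h0)
for nm,p,h in(("tip",(543,257),.038),("bar top",(288,168),.064),("bar bot",(266,236),.018),("strap top",(295,157),.072)):
    print("scene",nm,(B.T@(pp(s,*a(p),n,h0+h)-foot)).round(4))
crop(t,"pics/t_bar.png",280,145,350,180,11)
E
```

```text
tip [ 0.45282363 -0.08459194  0.10389745] foot [ 0.46210673 -0.08511095  0.08395868] h0 -0.1369056937776872
collar px 276 288 222 234
282.10784912109375 227.53921508789062 6.833444595336914
collar ctr in foot [-0.0093  0.0002 -0.004 ]
bar dot [0.2098 0.0005 0.054 ]
strap end [0.2055 0.0033 0.056 ]
strap c1 [0.2173 0.0027 0.056 ]
strap c2 [0.1907 0.0031 0.056 ]
pivot [ 0.1787 -0.109   0.064 ]
pivot depth 0.0795419948047456
scene tip [0.003  0.0106 0.022 ]
scene bar top [0.2066 0.0101 0.048 ]
scene bar bot [0.1988 0.0037 0.002 ]
scene strap top [0.2063 0.012  0.056 ]
```

View pics/t_bar.png

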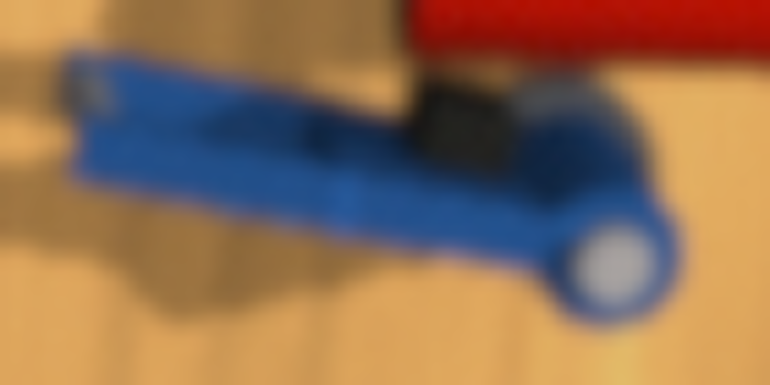

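Run:
```python
from h import *
t=load("top0.npz");s=load("scene0.npz")
a=cv2.resize(t["color"][214:244,267:299,::-1],None,fx=12,fy=12,interpolation=cv2.INTER_CUBIC)
b=cv2.resize(s["color"][180:204,258:284,::-1],None,fx=15,fy=15,interpolation=cv2.INTER_CUBIC)
H=max(a.shape[0],b.shape[0]);f=lambda i:cv2.copyMakeBorder(i,0,H-i.shape[0],0,0,cv2.BORDER_CONSTANT)
cv2.imwrite("pics/post.png",np.hstack([f(a),f(b)]));print(a.shape,b.shape)
```

```text
(360, 384, 3) (360, 390, 3)
```

View pics/post.png

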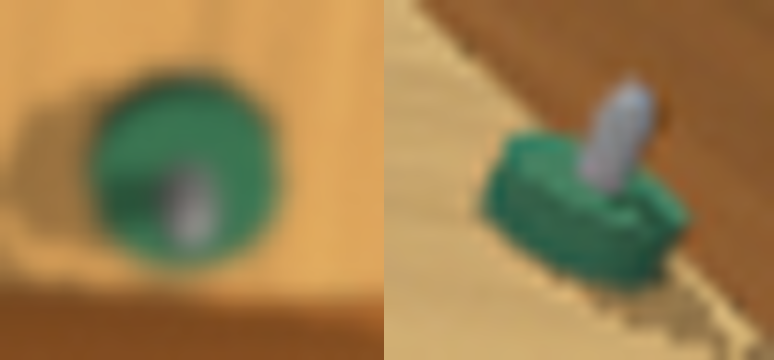

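Run:
```python
from h import *
t=load("top0.npz");s=load("scene0.npz");B=Bmat();n=B[:,2];h0=-.1369
f1=pp(t,282.2,228.3,n,h0+.016);f2=pp(t,282.4,232.0,n,h0+.038)-.022*n
f3=pp(s,(603-384)/15+257.5,183/15+179.5,n,h0+.016);f4=pp(s,(630-384)/15+257.5,92/15+179.5,n,h0+.036)-.02*n
for f in(f1,f2,f3,f4):print(f.round(4),(B.T@(f-f1)).round(4))
foot=(f1+f2)/2
for nm,p,h in(("upper strap end ctr",(286.4,158.2),.072),("pivot",(239.6+383/4,114.6+215/4),.0795),("lower strap end ctr",(279.6+75/11,144.6+87/11),.016),):
    print(nm,(B.T@(pp(t,*p,n,h0+h)-foot)).round(4))
a=lambda p:(p[0]/5+164.6,p[1]/5+134.6)
for nm,p,h in(("bar top",(288,168),.064),("bar bot",(266,236),.018),("strap top",(295,157),.072)):
    print("scene",nm,(B.T@(pp(s,*a(p),n,h0+h)-foot)).round(4))
print("foot",foot,"yaw est of arm later")
```

```text
[ 0.4535 -0.0845  0.0799] [0. 0. 0.]
[ 0.454  -0.084   0.0801] [0.0005 0.0005 0.    ]
[ 0.4559 -0.0788  0.0809] [ 0.0024  0.0058 -0.    ]
[ 0.4556 -0.0832  0.0809] [0.0023 0.0014 0.    ]
upper strap end ctr [0.2063 0.0028 0.056 ]
pivot [ 0.1879 -0.1095  0.0635]
lower strap end ctr [ 0.2048 -0.0005  0.    ]
scene bar top [0.2159 0.0097 0.048 ]
scene bar bot [0.2081 0.0032 0.002 ]
scene strap top [0.2156 0.0116 0.056 ]
foot [ 0.45371267 -0.08420467  0.08003326] yaw est of arm later
```

```bash
cat >> h.py <<'E'
FOOT=np.array([.4537,-.0842,.0800])
OFF=np.array([.1978,0,-.0015])
def tgt(ox,oy,oz):
    B=Bmat();M=np.c_[-B[:,2],B[:,1],B[:,0]]
    p=FOOT+B@np.array([ox,oy,oz])-M@OFF;print("TCP",p.round(4));delta(p,M);q,T,o=T0()
    r=B.T@(q+T@OFF-FOOT);print("link origin now in foot frame",r.round(4),"force(board)",(B.T@o["force"]).round(1),"open",round(o["opening"],4),"t",round(o["clock"],2))
E
python3 -c "
from h import *
tgt(.135,.07,.045)"
```

```text
TCP [ 0.4787 -0.0155  0.3577]
shift [-0.1606 -0.2841 -0.0356] rotvec [ 25.2  -24.26  -5.77]
link origin now in foot frame [-0.0968  0.3424 -0.0431] force(board) [ 1.  -0.7  0.1] open 0.0137 t 4.67
```

```bash
python3 -m inch '[-0.03,0,0,0,0,0,0, -0.05,0,0,0,0,0,0, -0.05,0,0,0,0,0,0, -0.03,0,0,0,0,0,0, 0,-0.04,0,5,-4.9,-1.2,0, 0,-0.05,0,5,-4.9,-1.2,0, 0,-0.05,0,5,-4.9,-1.2,0, 0,-0.05,0,5,-4.9,-1.2,0, 0,-0.03,0,5,-4.9,-1.2,0, 0,0,0,0,0,0,0]'
python3 -c "
from h import *
tgt(.135,.07,.045)"
```

```text
clock: 5.92
tool_pos: [0.4467, 0.0397, 0.3621]
orientation: [-1.0, 64.6, -4.8]
force: [0.5, 0.1, -3.9]
opening: 0.0135
TCP [ 0.4787 -0.0155  0.3577]
shift [ 0.0195 -0.0528  0.0302] rotvec [-0.47  0.35  0.67]
link origin now in foot frame [0.1064 0.121  0.0638] force(board) [-1.2  0.1 -3.8] open 0.0135 t 5.92
```

```bash
python3 -m inch '[0.01,-0.027,0.015,-0.2,0.2,0.3,0, 0.01,-0.027,0.015,-0.2,0.2,0.3,0, 0,0,0,0,0,0,0]'
python3 - <<'E'
from h import *
from plant import ctrl
tgt(.135,.049,.025)
s=ctrl.snapshot("top");np.savez("top4.npz",**s);crop(s,"pics/t4.png",220,110,360,250,5)
s=ctrl.snapshot("scene");np.savez("sc4.npz",**s);crop(s,"pics/s4.png",180,110,320,230,5)
E
```

```text
clock: 6.3
tool_pos: [0.4798, -0.0169, 0.3567]
orientation: [-0.1, 65.3, -3.1]
force: [-0.5, 1.3, -2.4]
opening: 0.0137
TCP [ 0.4859 -0.0369  0.3396]
shift [ 0.0185 -0.0197 -0.0007] rotvec [ 0.2  -0.26 -0.02]
link origin now in foot frame [0.1348 0.0688 0.0435] force(board) [-1.6  1.3 -2. ] open 0.0137 t 6.3
```

View pics/t4.png

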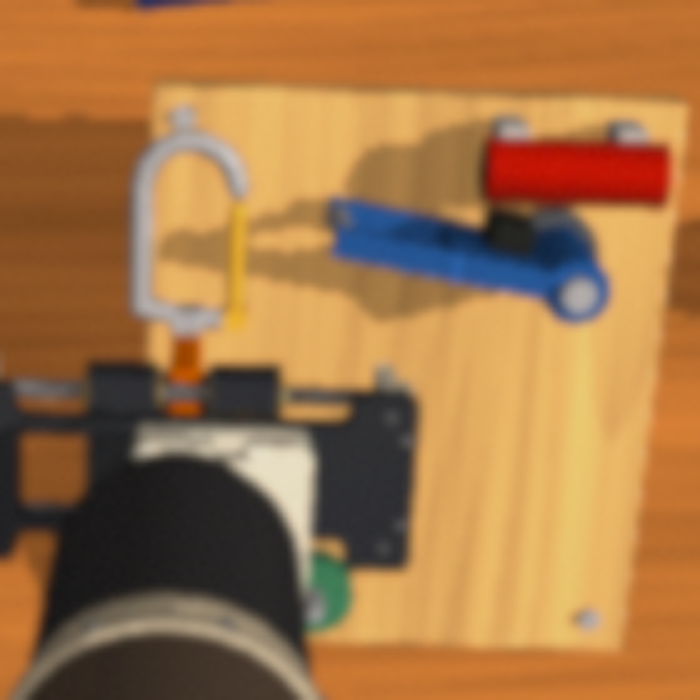

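View pics/s4.png

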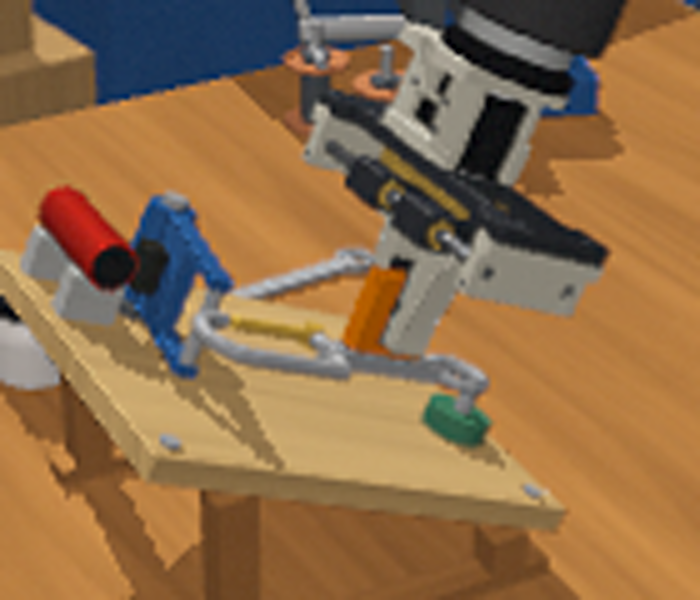

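Run:
```python
from h import *
t=load("top4.npz");B=Bmat();n=B[:,2];h0=-.1369
q=lambda p,h=.071:(B.T@(pp(t,p[0]/5+219.6,p[1]/5+109.6,n,h0+h)-FOOT)-[.1348,.0688,.0435]).round(4)
for nm,p in(("apex mid(106,0)",(190,143)),("apex outer 120?",(190,130)),("gate outer bottom(~30,-22)",(237,325)),("nose end(88,-22)",(240,197)),("spine(60,22)",(143,240)),("gate mid(60,-22)",(237,260))):print(nm,q(p))
p=(333,238);print("upper strap end",(B.T@(pp(t,p[0]/5+219.6,p[1]/5+109.6,n,h0+.072)-FOOT)).round(4))
```

```text
apex mid(106,0) [0.1159 0.001  0.0115]
apex outer 120? [0.1219 0.0011 0.0115]
gate outer bottom(~30,-22) [ 0.0304 -0.0231  0.0115]
nose end(88,-22) [ 0.0916 -0.0223  0.0115]
spine(60,22) [0.0701 0.0214 0.0115]
gate mid(60,-22) [ 0.0619 -0.022   0.0115]
upper strap end [0.2087 0.0034 0.056 ]
```

```bash
python3 -m inch '[0.0185,-0.0197,-0.0015,0.2,-0.2,0,0, 0,-0.010,0,0,0,0,0, 0,0,0,0,0,0,0]'
python3 - <<'E'
from h import *
from plant import ctrl
tgt(.134,.002,.025)
s=ctrl.snapshot("top");np.savez("top5.npz",**s);crop(s,"pics/t5.png",220,110,360,250,5)
s=ctrl.snapshot("scene");np.savez("sc5.npz",**s);crop(s,"pics/s5.png",180,140,260,210,8)
E
```

```text
clock: 6.78
tool_pos: [0.4841, -0.0437, 0.339]
orientation: [-0.0, 65.1, -2.8]
force: [0.0, -0.2, -3.0]
opening: 0.0143
TCP [ 0.4824 -0.0838  0.3392]
shift [-0.0001 -0.0401  0.0004] rotvec [ 0.33 -0.1  -0.15]
link origin now in foot frame [0.1331 0.0426 0.025 ] force(board) [-1.2 -0.2 -2.8] open 0.0143 t 6.78
```

View pics/t5.png

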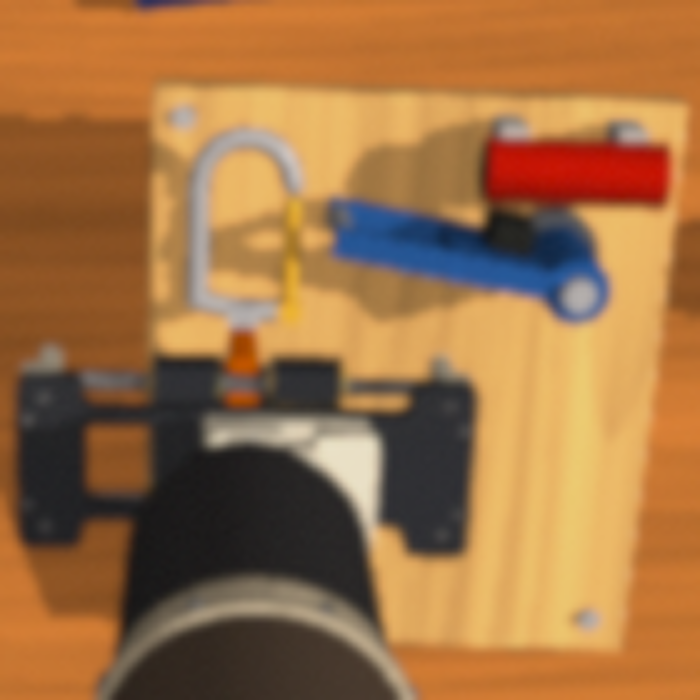

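View pics/s5.png

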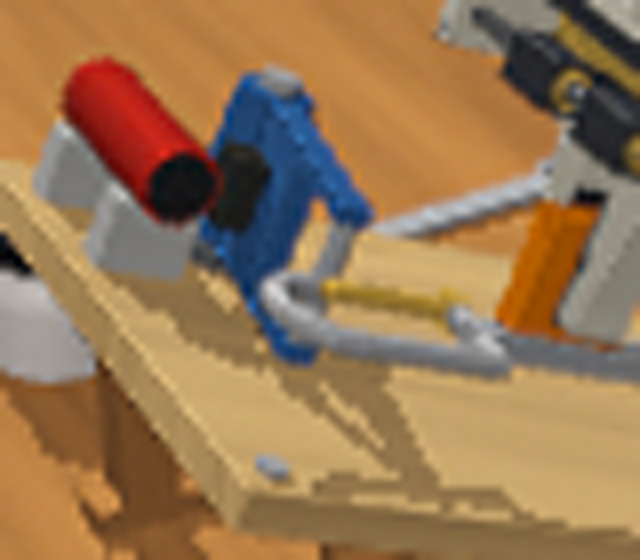

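```bash
python3 -m inch '[0,-0.012,0,0.2,0,0,0, 0,-0.008,0,0,0,0,0, 0,-0.008,0,0,0,0,0, 0,0,0,0,0,0,0]'
python3 - <<'E'
from h import *
tgt(.134,.002,.025)
E
```

```text
clock: 7.38
tool_pos: [0.4829, -0.0696, 0.3395]
orientation: [0.3, 65.0, -2.4]
force: [-0.8, 3.5, -3.8]
opening: 0.0138
TCP [ 0.4824 -0.0838  0.3392]
shift [ 0.0004 -0.0142 -0.    ] rotvec [ 0.42  0.   -0.33]
link origin now in foot frame [0.1339 0.0173 0.0254] force(board) [-2.5  3.4 -3. ] open 0.0138 t 7.38
```

```bash
python3 -m inch '[0,-0.006,0,0.2,0,-0.1,0, 0,-0.005,0,0,0,0,0, 0,-0.004,0,0,0,0,0, 0,0,0,0,0,0,0]'
python3 - <<'E'
from h import *
from plant import ctrl
tgt(.134,.001,.025)
s=ctrl.snapshot("top");np.savez("top6.npz",**s);crop(s,"pics/t6.png",250,120,330,190,9)
s=ctrl.snapshot("scene");np.savez("sc6.npz",**s);crop(s,"pics/s6.png",180,140,260,210,8)
E
```

```text
clock: 7.88
tool_pos: [0.4841, -0.0826, 0.3407]
orientation: [0.5, 64.7, -2.2]
force: [-2.5, 5.6, -2.9]
opening: 0.0138
TCP [ 0.4824 -0.0848  0.3392]
shift [ 0.0007 -0.0023 -0.0022] rotvec [ 0.44  0.29 -0.43]
link origin now in foot frame [0.1371 0.0048 0.0257] force(board) [-3.8  5.5 -1.5] open 0.0138 t 7.88
```

View pics/t6.png

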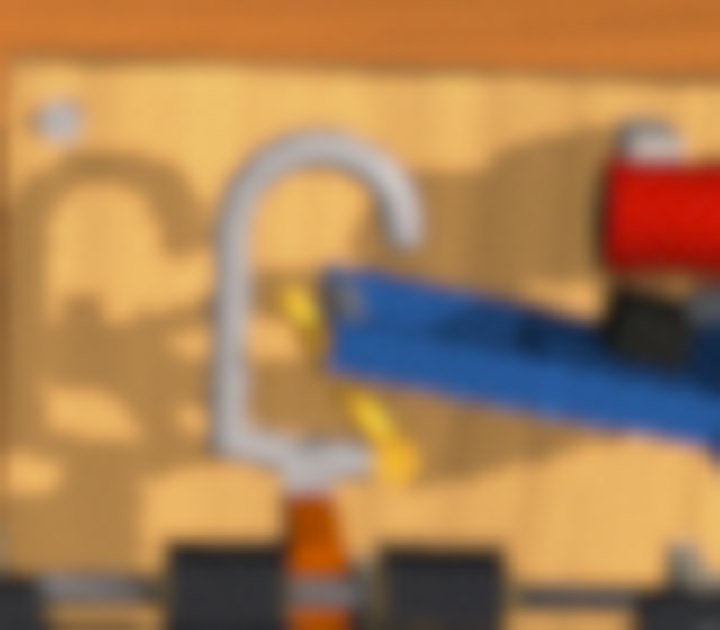

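View pics/s6.png

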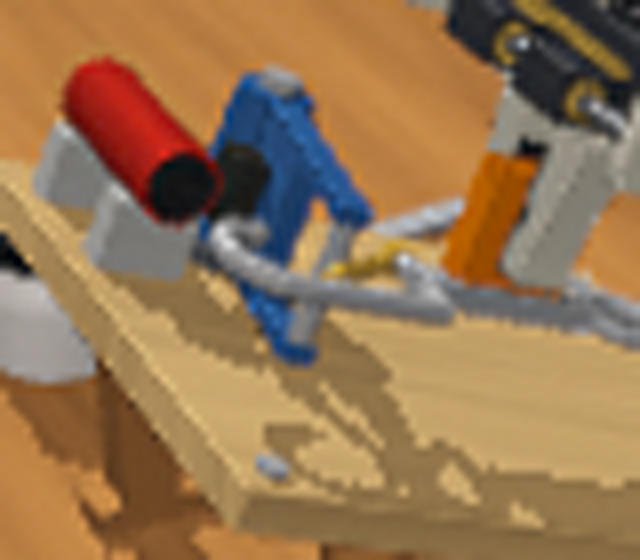

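```bash
python3 -m inch '[0,-0.005,-0.002,0.2,0.2,-0.2,0, 0,-0.003,-0.001,0.2,0,-0.1,0, 0,-0.001,0,0,0,0,0]'
python3 - <<'E'
from h import *
tgt(.134,.001,.025)
E
```

```text
clock: 8.35
tool_pos: [0.4818, -0.0898, 0.34]
orientation: [0.3, 64.8, -2.6]
force: [-2.9, 6.4, -2.6]
opening: 0.0139
TCP [ 0.4824 -0.0848  0.3392]
shift [ 0.0008  0.005  -0.0001] rotvec [ 0.23  0.24 -0.26]
link origin now in foot frame [ 0.1349 -0.0031  0.0258] force(board) [-4.   6.3 -1. ] open 0.0139 t 8.35
```

```bash
python3 -m inch '[0,0.002,-0.008,0,0.1,-0.1,0, 0,0,-0.008,0,0,0,0, 0,0,-0.008,0,0,0,0, 0,0,0,0,0,0,0]'
python3 - <<'E'
from h import *
from plant import ctrl
tgt(.103,-.001,.025)
s=ctrl.snapshot("top");np.savez("top7.npz",**s);crop(s,"pics/t7.png",250,120,330,190,9)
E
```

```text
clock: 8.85
tool_pos: [0.4599, -0.0859, 0.33]
orientation: [0.1, 64.8, -2.8]
force: [0.1, -0.2, -2.4]
opening: 0.0136
TCP [ 0.4542 -0.0852  0.3261]
shift [ 0.0011  0.0004 -0.0069] rotvec [ 0.26  0.24 -0.18]
link origin now in foot frame [ 0.1107 -0.0007  0.0261] force(board) [-0.9 -0.2 -2.2] open 0.0136 t 8.85
```

View pics/t7.png

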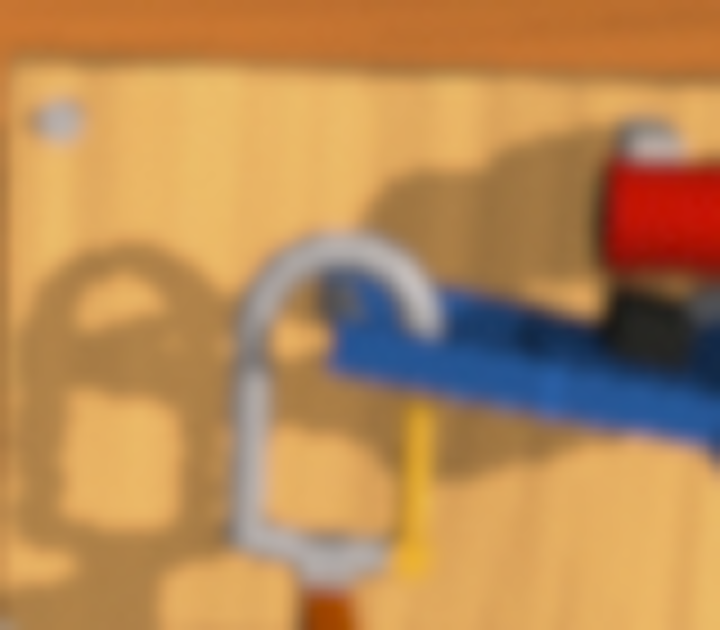

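```bash
python3 -m inch '[0.001,0,-0.010,0.2,0.2,-0.1,0, 0,0,-0.010,0,0,0,0, 0,0,-0.010,0,0,0,0, 0,0,-0.010,0,0,0,0, 0,0,-0.008,0,0,0,0, 0,0,-0.001,0,0,0,0]'
python3 - <<'E'
from h import *
from plant import ctrl
tgt(.063,0,.025)
s=ctrl.snapshot("top");np.savez("top8.npz",**s);crop(s,"pics/t8.png",240,120,350,250,5)
s=ctrl.snapshot("scene");np.savez("sc8.npz",**s);crop(s,"pics/s8.png",180,130,300,220,6)
E
```

```text
clock: 9.65
tool_pos: [0.4166, -0.0825, 0.3103]
orientation: [0.5, 64.5, -2.5]
force: [5.3, -1.9, -1.0]
opening: 0.0137
TCP [ 0.4181 -0.0822  0.3092]
shift [0.0016 0.0003 0.0008] rotvec [ 0.07  0.52 -0.28]
link origin now in foot frame [0.0639 0.0006 0.0266] force(board) [ 4.5 -1.6 -3.2] open 0.0137 t 9.65
```

View pics/t8.png

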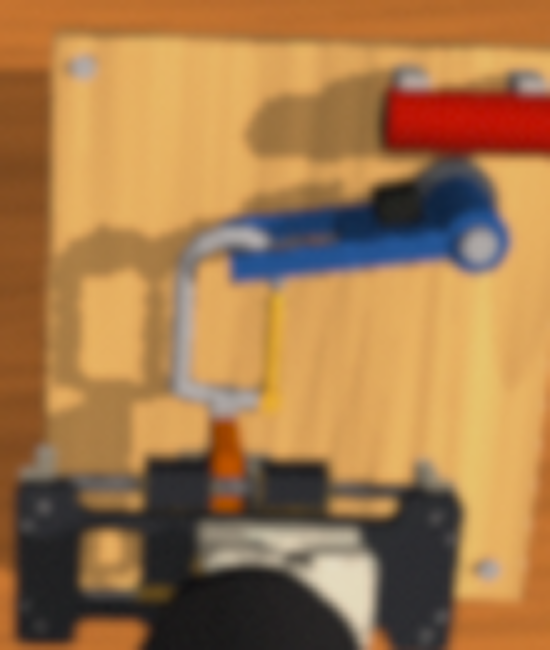

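View pics/s8.png

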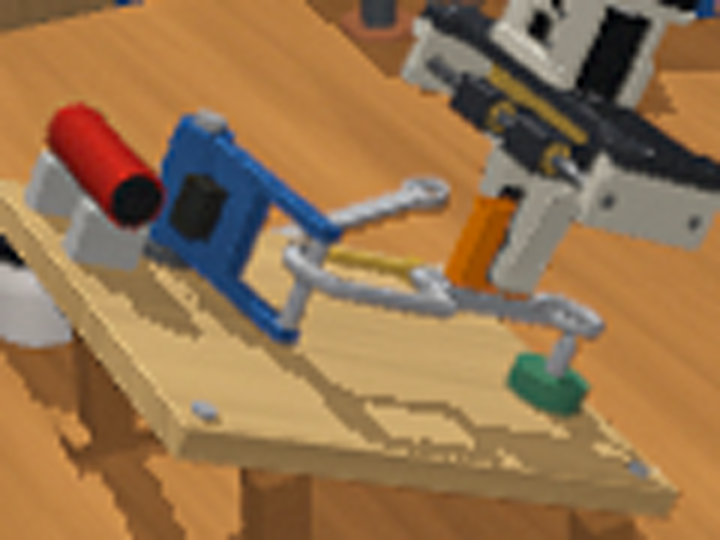

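Run:
```python
from h import *
s=load("sc8.npz");crop(s,"pics/ring8.png",258,170,290,204,16)
B=Bmat();q,T,o=T0()
O=q+T@OFF
rc=O+T@np.array([-.006,0,-.060]);  # tool x=-link z
f=lambda P:tuple(round(float(a),1) for a in ((np.array(proj(s,P))-[258,170]+.5)*16))
print("pred ring",f(rc),"tip",f(FOOT+B@[0,0,.022]),"foot",f(FOOT))
print("ring in foot",B.T@(rc-FOOT))
```

```text
pred ring (277.2, 203.2) tip (271.2, 248.2) foot (227.4, 343.3)
ring in foot [0.00415977 0.00058721 0.03199355]
```

View pics/ring8.png

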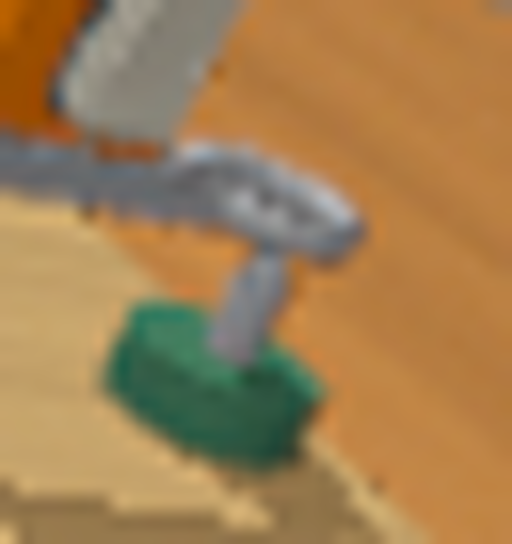

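Run:
```python
from h import *
s=load("sc8.npz");B=Bmat();n=B[:,2];h0=-.1369
g=lambda p,h:B.T@(pp(s,p[0]/16+257.5,p[1]/16+169.5,n,h0+h)-FOOT)
print("ring",g((272,205),.048),"foot",g((238,352),.016),"tip-ish",g((268,258),.036))
```

```text
ring [0.00664831 0.00217256 0.03202469] foot [-3.86453506e-04  3.55147248e-03  2.46895219e-05] tip-ish [0.00018081 0.00054896 0.02002469]
```

```bash
python3 -m inch '[0,0,-0.004,0.1,0.3,-0.2,0, 0,0,-0.0015,0,0.1,-0.1,0, 0.005,0,0,0,0,0,0, 0.004,0,0,0,0,0,0, 0,0,0,0,0,0,0]'
python3 - <<'E'
from h import *
from plant import ctrl
tgt(.060,0,.0)
s=ctrl.snapshot("scene");np.savez("sc9.npz",**s);crop(s,"pics/ring9.png",248,165,298,204,12)
E
```

```text
clock: 10.38
tool_pos: [0.4204, -0.0835, 0.3045]
orientation: [0.6, 64.9, -2.5]
force: [5.2, 0.2, -1.5]
opening: 0.0138
TCP [ 0.4259 -0.0826  0.2853]
shift [ 0.0197  0.001  -0.0033] rotvec [ 0.05  0.11 -0.32]
link origin now in foot frame [ 0.0636 -0.      0.0197] force(board) [ 4.   0.5 -3.6] open 0.0138 t 10.38
```

View pics/ring9.png

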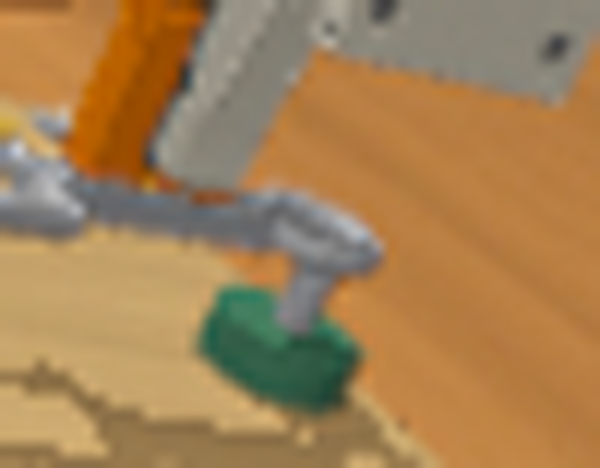

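```bash
python3 -m inch '[-0.003,0,-0.004,0,0.1,-0.2,0, 0,0,-0.003,0,0,-0.1,0, 0,0,-0.001,0,0,0,0]'
python3 - <<'E'
from h import *
from plant import ctrl
tgt(.060,0,.0)
s=ctrl.snapshot("scene");np.savez("sc10.npz",**s);crop(s,"pics/ring10.png",248,165,298,204,12)
E
```

```text
clock: 10.8
tool_pos: [0.4136, -0.0844, 0.3055]
orientation: [0.2, 65.3, -2.8]
force: [6.3, 0.2, 0.5]
opening: 0.0135
TCP [ 0.4259 -0.0826  0.2853]
shift [0.0235 0.0023 0.0026] rotvec [ 0.1  -0.3  -0.15]
link origin now in foot frame [ 0.0565 -0.0019  0.0235] force(board) [ 5.9  0.6 -2.2] open 0.0135 t 10.8
```

View pics/ring10.png

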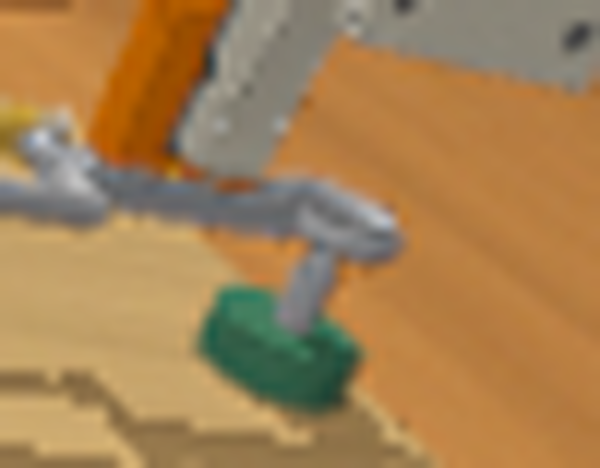

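Run:
```python
from h import *
s=load("sc10.npz");B=Bmat();n=B[:,2];h0=-.1369
g=lambda p,h:(B.T@(pp(s,p[0]/12+247.5,p[1]/12+164.5,n,h0+h)-FOOT)).round(4)
print("ring",g((342,220),.0455),"foot",g((298,325),.016))
q,T,o=T0();rc=q+T@OFF+T@np.array([-.006,0,-.060]);u=np.array(proj(s,rc));print("pred",(u-[248,165]+.5)*12, B.T@(rc-FOOT))
import numpy as np
for r in(.0205,.011):
    pts=[((np.array(proj(s,rc+T@np.array([-.0045,r*np.cos(a),r*np.sin(a)])))-[248,165]+.5)*12).round() for a in np.linspace(0,2*np.pi,9)[:-1]]
    print(r,[tuple(p) for p in pts])
```

```text
ring [-0.0041 -0.0021  0.0295] foot [0.0003 0.0043 0.    ]
pred [341.16823639 218.96488882] [-0.00357089 -0.00204641  0.0298046 ]
0.0205 [(np.float64(389.0), np.float64(240.0)), (np.float64(336.0), np.float64(222.0)), (np.float64(290.0), np.float64(194.0)), (np.float64(279.0), np.float64(172.0)), (np.float64(308.0), np.float64(169.0)), (np.float64(360.0), np.float64(187.0)), (np.float64(405.0), np.float64(215.0)), (np.float64(417.0), np.float64(237.0))]
0.011 [(np.float64(370.0), np.float64(223.0)), (np.float64(341.0), np.float64(214.0)), (np.float64(317.0), np.float64(199.0)), (np.float64(311.0), np.float64(187.0)), (np.float64(326.0), np.float64(185.0)), (np.float64(354.0), np.float64(195.0)), (np.float64(379.0), np.float64(210.0)), (np.float64(385.0), np.float64(222.0))]
```

```bash
python3 -m inch '[0.004,0.002,0.003,0,0,0,0, 0.005,0,-0.001,0,0,0,0, 0.004,0,-0.001,0,0,0,0]'
python3 - <<'E'
from h import *
tgt(.060,0.001,.0)
E
```

```text
clock: 11.22
tool_pos: [0.4232, -0.0844, 0.2973]
orientation: [0.7, 65.5, -2.3]
force: [3.9, -0.3, 1.6]
opening: 0.0143
TCP [ 0.4259 -0.0816  0.2853]
shift [ 0.012   0.0028 -0.0026] rotvec [ 0.07 -0.48 -0.37]
link origin now in foot frame [ 0.0611 -0.0006  0.012 ] force(board) [ 4.2 -0.1 -0.2] open 0.0143 t 11.22
```

Run:
```python
from h import *
from plant import ctrl
s=ctrl.snapshot("scene");np.savez("sc11.npz",**s);crop(s,"pics/ring11.png",198,140,298,210,8)
```

```text
(no output)
```

View pics/ring11.png

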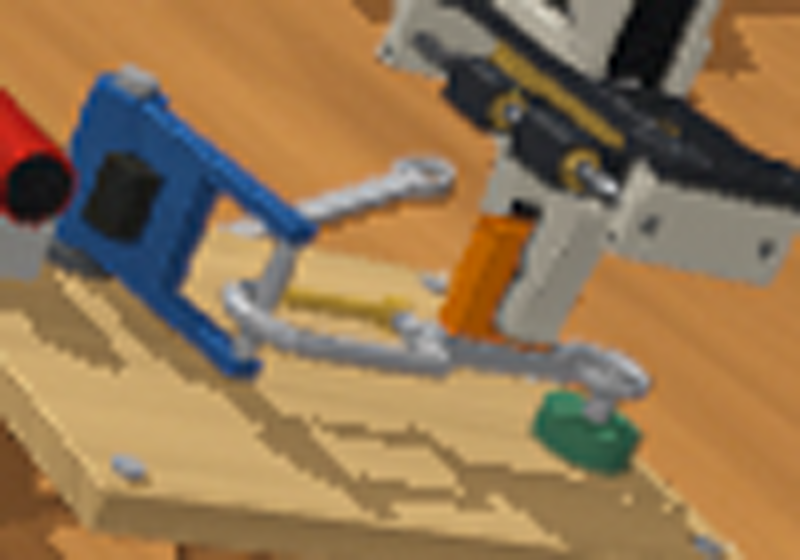

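```bash
python3 -m inch '[0.005,0.002,-0.002,0,0,-0.2,0, 0.004,0,-0.001,0,0,-0.1,0, 0,0,-0.001,0,0,0,0]'
python3 - <<'E'
from h import *
from plant import ctrl
tgt(.060,0.001,.0)
s=ctrl.snapshot("scene");np.savez("sc12.npz",**s);crop(s,"pics/ring12.png",198,140,298,210,8)
E
```

```text
clock: 11.65
tool_pos: [0.4267, -0.0853, 0.2904]
orientation: [0.6, 66.0, -2.5]
force: [5.7, 0.4, -1.8]
opening: 0.0141
TCP [ 0.4259 -0.0816  0.2853]
shift [ 0.0044  0.0036 -0.003 ] rotvec [ 0.07 -1.05 -0.3 ]
link origin now in foot frame [ 0.0594 -0.0015  0.0043] force(board) [ 4.4  0.7 -4. ] open 0.0141 t 11.65
```

View pics/ring12.png

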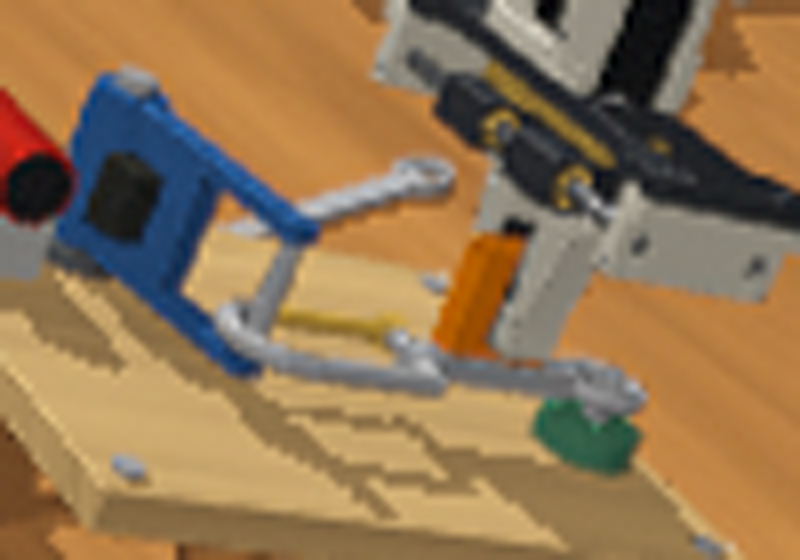

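```bash
python3 -m inch '[0.004,0.001,-0.001,0,-0.5,-0.2,0, 0.003,0,-0.001,0,-0.3,0,0, 0,0,-0.001,0,0,0,0]'
python3 - <<'E'
from h import *
from plant import ctrl
tgt(.060,0.001,.0)
s=ctrl.snapshot("scene");np.savez("sc13.npz",**s);crop(s,"pics/ring13.png",198,140,298,210,8)
s=ctrl.snapshot("top");np.savez("top13.npz",**s);crop(s,"pics/t13.png",240,120,350,250,5)
E
```

```text
clock: 12.08
tool_pos: [0.4295, -0.0878, 0.2873]
orientation: [1.0, 66.0, -2.0]
force: [3.4, 2.6, 1.9]
opening: 0.0141
TCP [ 0.4259 -0.0816  0.2853]
shift [ 0.0003  0.0059 -0.0044] rotvec [ 0.04 -0.97 -0.48]
link origin now in foot frame [ 0.061  -0.0033  0.0002] force(board) [3.8 2.7 0.4] open 0.0141 t 12.07
```

View pics/ring13.png

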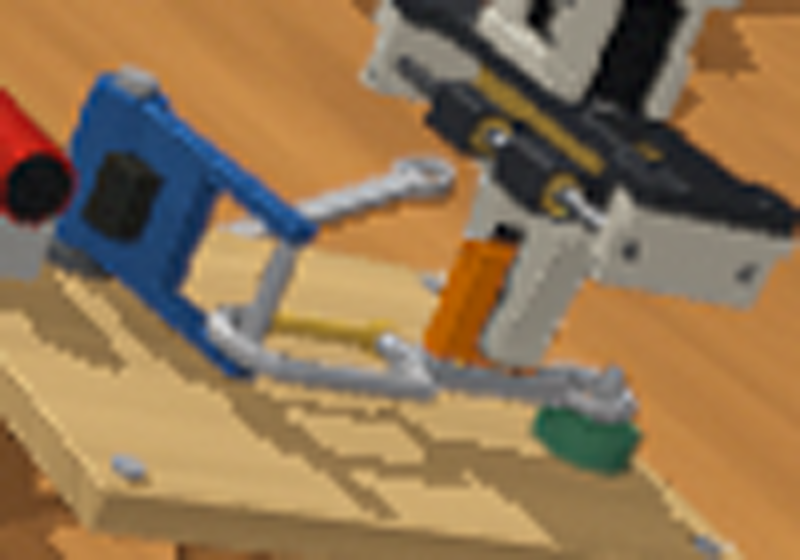

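View pics/t13.png

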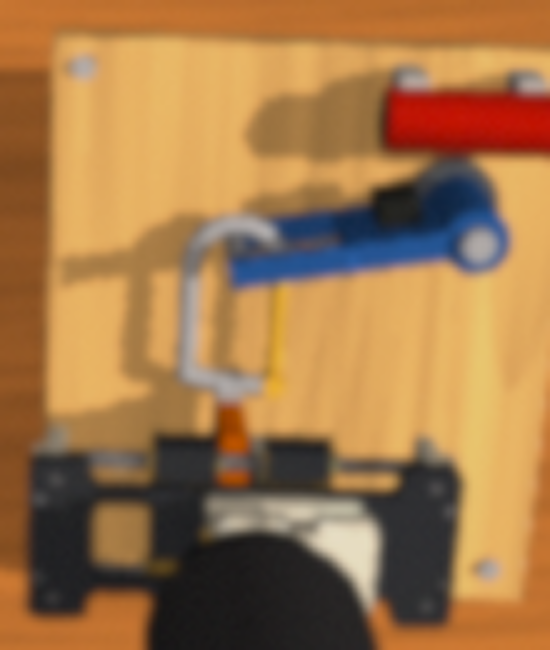

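```bash
python3 -m inch '[0.001,0.003,0,0,-0.4,-0.2,0, 0.001,0.001,0,0,-0.2,0,0, 0,0,0,0,0,0,0]'
python3 - <<'E'
from h import *
tgt(.060,0.001,.0)
E
```

```text
clock: 12.55
tool_pos: [0.4303, -0.0871, 0.2874]
orientation: [0.6, 66.1, -2.6]
force: [-3.1, 8.2, 4.3]
opening: 0.0141
TCP [ 0.4259 -0.0816  0.2853]
shift [ 0.0001  0.0052 -0.0051] rotvec [-0.12 -1.12 -0.23]
link origin now in foot frame [ 0.0612 -0.0034  0.0001] force(board) [-1.4  8.1  5.4] open 0.0141 t 12.55
```

```bash
python3 -m inch '[0,0,0,0,0,0,0.02, 0,0,0,0,0,0,0.03, 0,0,0,0,0,0,0.05]'
python3 - <<'E'
from h import *
from plant import ctrl
tgt(.060,0.001,.0)
s=ctrl.snapshot("scene");np.savez("sc14.npz",**s);crop(s,"pics/ring14.png",198,140,298,210,8)
E
```

```text
clock: 12.92
tool_pos: [0.4298, -0.088, 0.2868]
orientation: [0.3, 66.3, -3.0]
force: [-0.0, -0.3, 0.1]
opening: 0.0344
TCP [ 0.4259 -0.0816  0.2853]
shift [-0.0002  0.0061 -0.0045] rotvec [-0.2  -1.3  -0.06]
link origin now in foot frame [ 0.06   -0.0049 -0.0003] force(board) [ 0.  -0.3  0.1] open 0.0344 t 12.93
```

View pics/ring14.png

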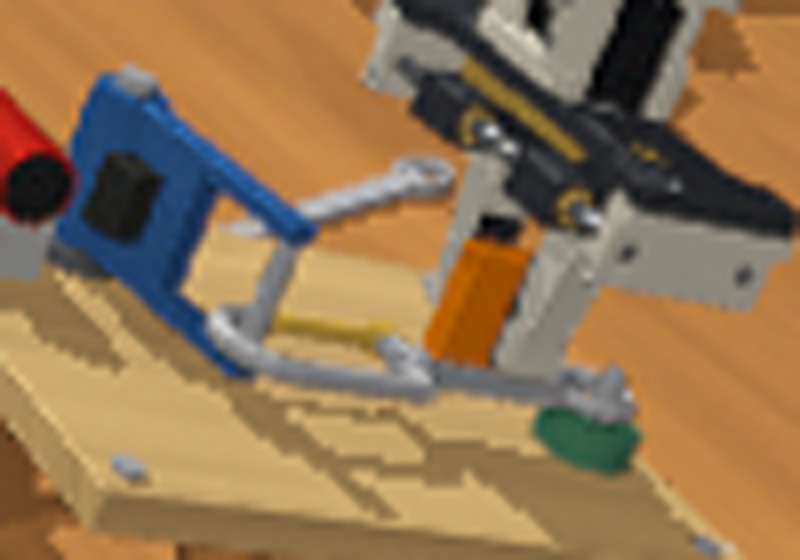

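```bash
python3 -m inch '[0,0.004,0,0,0,0,0.06, 0,0,0,0,0,0,0.06, -0.02,0,0,0,0,0,0.06, -0.04,0,0,0,0,0,0.06, -0.04,0,0,0,0,0,0.06, -0.04,0,0,0,0,0,0.06, -0.03,0.05,0,0,0,0,0.06, 0,0.05,0,0,0,0,0.06, 0,0.06,0,0,0,0,0.06, 0,0.06,0,0,0,0,0.06, 0,0,0,0,0,0,0.06]'
python3 - <<'E'
from h import *
from plant import ctrl
s=ctrl.snapshot("scene");np.savez("sc15.npz",**s);crop(s,"pics/s15.png",188,140,288,215,8)
s=ctrl.snapshot("top");np.savez("top15.npz",**s);crop(s,"pics/t15.png",240,120,350,250,5)
E
```

```text
clock: 14.35
tool_pos: [0.3693, 0.1408, 0.4442]
orientation: [0.6, 66.9, -3.2]
force: [0.8, -0.3, -0.6]
opening: 0.06
```

View pics/s15.png

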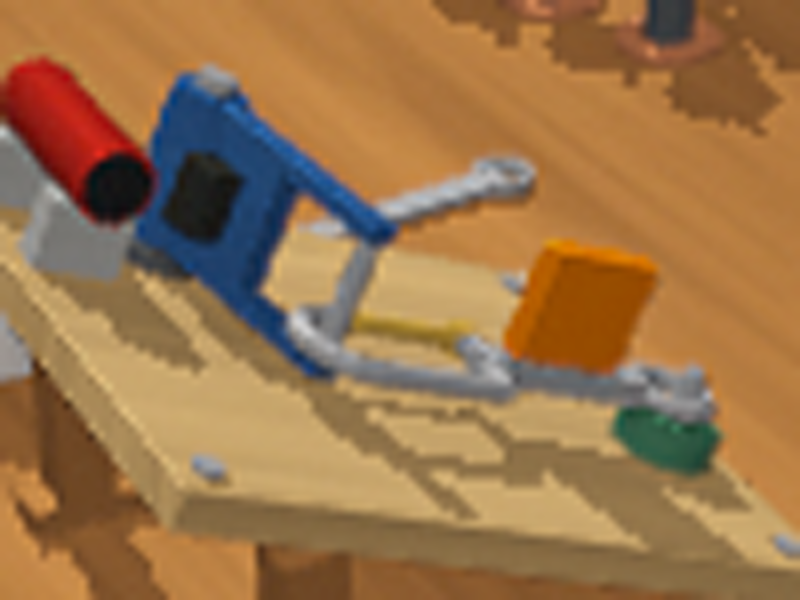

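View pics/t15.png

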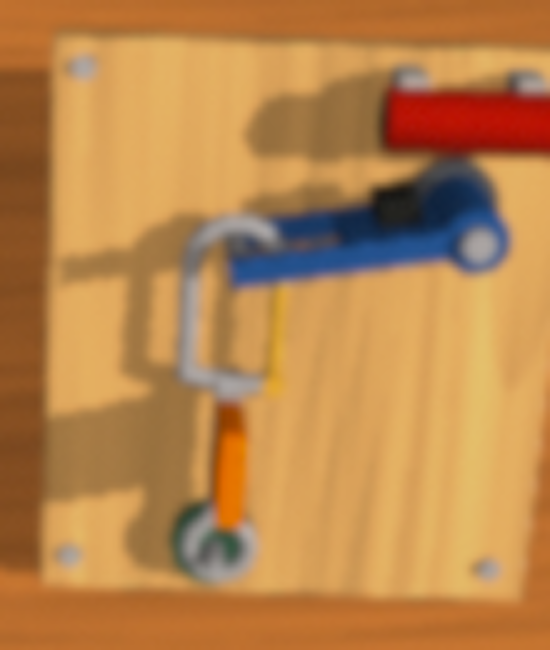

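Run:
```python
from h import *
s=load("sc15.npz");t=load("top15.npz")
a=cv2.resize(s["color"][182:202,258:282,::-1],None,fx=16,fy=16,interpolation=cv2.INTER_CUBIC)
b=cv2.resize(t["color"][216:240,270:296,::-1],None,fx=14,fy=14,interpolation=cv2.INTER_CUBIC)
H=max(len(a),len(b));f=lambda i:cv2.copyMakeBorder(i,0,H-len(i),0,0,cv2.BORDER_CONSTANT)
cv2.imwrite("pics/r15.png",np.hstack([f(a),f(b)]));print(a.shape)
B=Bmat();n=B[:,2];h0=-.1369
# ring depths on the top view: heights above collar top
for u in range(275,293,2):
    print(u,[round(1000*(n@pd(t,u,v)-h0-.016)) for v in range(220,240,2)])
print("strap end",(B.T@(pp(t,(232)/5+239.6,269/5+119.6,n,h0+.072)-FOOT)).round(4))
```

```text
(320, 384, 3)
275 [-17, -15, -10, -2, 1, 1, -20, -18, -18, -59]
277 [-15, -12, 864, 11, 12, 12, 7, -4, -17, -58]
279 [-16, -7, 8, 12, 12, 12, 10, 7, -14, -59]
281 [-14, -4, 11, 9, -1, 864, 20, 12, -17, -61]
283 [59, 57, 59, 1, 1, 18, 21, 13, -18, -63]
285 [60, 61, 61, 3, -2, -3, 8, 11, -16, -60]
287 [63, 61, 63, 13, 2, -2, 9, 13, -17, -62]
289 [-17, -16, -6, 11, 12, 11, 14, -16, -17, -59]
291 [-16, -15, -15, 6, 10, 7, -16, -19, -17, -62]
strap end [0.1698 0.0019 0.056 ]
```

View pics/r15.png

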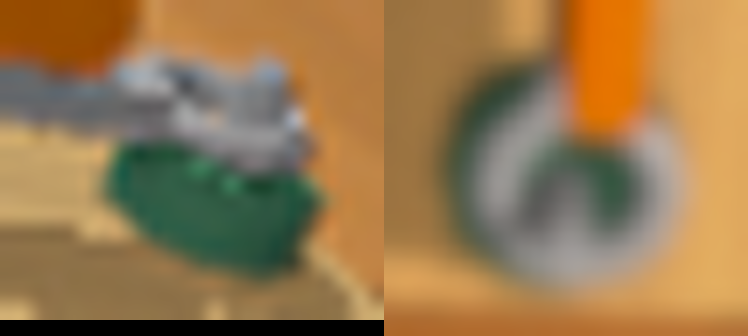

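```bash
python3 -c "
from plant import ctrl
print(ctrl.get_obs()['clock']);print(ctrl.close_job())"
```

```text
14.45
the job is handed in; nothing more can be done
None
```

The job is done and handed in at 14.45 s of the 43 s allowed. The link hooks the clamp arm's loop and its ring sits on the post, holding the arm back. No verdict comes back on hand-in.

**What I did:**
- I took the link by its orange handle and tilted it to match the board.
- I pressed the gate onto the loop bar, slid the bar into the bend and saw the gate shut.
- I then pulled the arm back, lowered the ring over the post, let go and backed the gripper away.

**Last checks, from both cameras with the gripper clear:**
- **Hook:** the bar is in the hook bend and the gate is in line with the nose.
- **Ring:** it is around the post. Its top face is about 12 mm above the collar, so its centre is about 7 mm above, within the 13 mm limit. Sideways it sits about 3–4 mm off the post's centre, within the 9 mm limit.
- **Arm:** the loop end moved about 38 mm, which is roughly 0.34 rad (the limit is 0.24).
- **Spanner, oil bottle and grease jar:** the robot never went near them. I did not measure their positions again at the end.

**What disagreed or went off plan:**
- While pressing the gate I went an estimated 1–2 mm past the 22 mm limit, then backed off. No bad effect was visible.
- The two cameras differed by 2–6 mm on the post's position, so I pulled in small steps and checked against both.
- Just before I let go, the wrist showed about 8 N sideways from the ring bearing on the post. It fell to zero on release.

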